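Sanding drums back on their storage board by size

ROBOT

A 6-joint arm with a two-finger parallel gripper is mounted at the origin on a cart in front of the work surface, level with it; the furniture and walls round the work are solid. World frame = base frame: x ahead of the robot, y to its left, z up, the work surface at z = 0. Lengths are in m, angles in degrees, forces in N, time in s.
With the tool pointing down it reaches from about 0.3 to 0.875 m from the base axis. Payload 4.2 kg.
Tool frame: the origin (TCP) lies at the centre of the arm's flange, where the gripper is bolted on; the fingertips stand 173 mm ahead of it and the grasp point (between the pads) lies 155 mm ahead of it; z points along the fingers, y is the line along which they close (so a half turn about z gives the same grasp; the last joint's range is limited). The gripper opens to 85 mm and grips with 20 to 120 N. Pads are 22 mm wide; open, the fingers measure 114 mm over their backs; the gripper's body (76 mm by 85 mm) begins 54 mm behind the grasp point. The pads swing forward as they close: fully open they stand 13 mm farther back than shut.
Start: joints at [-76.318, 18.312, 89.639, -0, 72.044, -1.146], TCP at [0.147, -0.556, 0.405] pointing down, gripper open.
Joint ranges: [-177.97, 177.97], [-48.28, 115.42], [12.27, 149.76], [-77.06, 257.06], [2.81, 150.46], [-146.56, 146.56]. Speed limits (degrees/s): [147.25, 147.25, 180, 180, 180, 180].

INTERFACE

Orientations are given as a 3x3 rotation matrix whose columns are the frame's x, y, z axes.
In Python, from bench import manip gives the robot as it stands. The module is installed in compiled form; this text tells all that it offers.
- The arm moves only by the tool arm_command, never from a script. Its argument "increments" is a list of rows, each a list of 4 numbers: the shift along the world's x, y, z in mm, then the turn about the world's z in degrees. In form: [[x, y, z, roll], ...]. A call has 1 to 5 rows; each row is the pose to reach, as a shift and turn from the pose commanded when the call began; what a row does not reach only later rows make up. A row lasts 1/8 s, in which the tool goes at most 62.5 mm and 10.7 degrees, less where a joint would pass 70% of its speed; a pose out of reach is approached as far as the arm can. A call with a gripper value outside its range is refused whole. "gripper" is the opening, from -1 (shut) to 1 (fully open), set as the call begins (left out, the last holds). The fingers move at their own pace and stop on an object; "newtons" is the grip in N (left out, the last holds). Time passes only in rows, so rows that repeat a pose let the fingers close. It gives the time, the measured TCP pose, the force, the opening and the grip force at its end, in the units of the state.
- manip.get_state(): the state, without advancing time (a new reading comes with each control period).
- manip.snapshot(name): name is "scene" or "top" or "wrist"; returns the picture (480x640x3 uint8, red, green, blue); there is no depth.
- manip.calibration(name): a dict with "fx", "fy", "cx", "cy" (pixels), "R" (3x3) and "t" (3): a world point X has camera coordinates R X + t; the wrist camera has in their place "mount" (4x4, takes a point from camera to tool coordinates, whose origin is the TCP and whose axes are the flange's). Camera axes: x right, y down, z forward; pixel columns grow to the right and rows downward; lengths in m; the calibration is good to about 2 mm. A picture is of the moment at which its call begins: read the wrist's pose just before it. calibration takes no time and is no camera call.
- manip.job_done(): hands the job in; it is judged then, once.
Trained networks look in the newest picture that a camera, given by its name, has taken for a name from the list of things; names that differ only in an ending like _2 or _b are one class to them, and where a whole thing is asked for, a point or a joint stands for the part that bears it (a point fixed in the world has none). Each returns a list of dicts, best first, with "p" (0 to 1); they miss things now and then, are a little off and sometimes report something else, mostly with a low value. They report only what shows in the picture. A call takes as long as a camera call.
- manip.boxes_of(camera, label): "extent" ([left, top, right, bottom] in pixels, round what is visible of it).
- manip.mark_of(camera, label): "position" ([column, row] in pixels: a listed point, or the origin of a listed thing).
The state is a dict: "time": time; "joints": joint angles; "qd": joint speeds; "joint_efforts": joint torques, N m; "position": TCP position; "eef_rot": TCP orientation; "force": force on the tool from outside, world axes, zero at the start; "torque": the same for the moment, N m; "gripper_width": finger opening in m; "finger_force": force on a finger pad.
Only numpy, scipy, OpenCV 4.12 (cv2) and the standard library are available. Lean on these libraries where they do the work, as an engineer would, in place of code of your own. Each camera call takes 0.05 s, during which the arm holds its last target. There are 200 camera calls.

TASK

Put the sanding drums away on the pegs of the storage board in order of size, the smallest at the left end and the largest at the right end as seen from the robot, one on each peg and seated fully down on the board. The smallest is already in its place and stays there; two of the big ones were put on the wrong pegs, so lift them straight up off these and put them where they belong. Keep every drum upright throughout.

Things in the scene. Friction and masses are not known exactly. Their poses are not given: they have to be found in the camera images.
- drum_26: the smallest of the five sanding drums: an upright cylinder, 26 mm in diameter and 50 mm high, black rubber with a brown abrasive sleeve, with a plain 16 mm bore right through it. All five look alike but for their diameter. Origin: centre of its underside; z up along its axis. It already stands over its peg at the left end of the board.
- drum_34: the second smallest of the five sanding drums: an upright cylinder, 34 mm in diameter and 50 mm high, black rubber with a brown abrasive sleeve, with a plain 16 mm bore right through it. All five look alike but for their diameter. Origin: centre of its underside; z up along its axis. It stands loose on the bench.
- drum_43: the middle size of the five sanding drums: an upright cylinder, 43 mm in diameter and 50 mm high, black rubber with a brown abrasive sleeve, with a plain 16 mm bore right through it. All five look alike but for their diameter. Origin: centre of its underside; z up along its axis. It stands loose on the bench.
- drum_53: the second largest of the five sanding drums: an upright cylinder, 53 mm in diameter and 50 mm high, black rubber with a brown abrasive sleeve, with a plain 16 mm bore right through it. All five look alike but for their diameter. Origin: centre of its underside; z up along its axis. At the start it stands over the second or third peg from the left (it and the 64 mm drum hold these two pegs).
- drum_64: the largest of the five sanding drums: an upright cylinder, 64 mm in diameter and 50 mm high, black rubber with a brown abrasive sleeve, with a plain 16 mm bore right through it. All five look alike but for their diameter. Origin: centre of its underside; z up along its axis. At the start it stands over the second or third peg from the left (it and the 53 mm drum hold these two pegs).
- peg_1: fixed upright wooden dowel peg, 8 mm in diameter, 58 mm high, tip rounded; left end of the row of five seen from the robot (next peg 56 mm on). Round its foot a flush grey felt disc of 26 mm. It stands on the fixed storage board, 344 x 94 mm, top 18 mm above the bench. Origin: centre of its foot, on the board's top; z up; y along the row to the left end.
- peg_2: fixed upright wooden dowel peg, 8 mm in diameter, 58 mm high, tip rounded; second from the left of the row of five seen from the robot (the next is 64.5 mm on). Round its foot a flush grey felt disc of 34 mm. It stands on the fixed storage board, 344 x 94 mm, top 18 mm above the bench. Origin: centre of its foot, on the board's top; z up; y along the row to the left end.
- peg_3: fixed upright wooden dowel peg, 8 mm in diameter, 58 mm high, tip rounded; middle one of the row of five seen from the robot (the next is 74 mm on). Round its foot a flush grey felt disc of 43 mm. It stands on the fixed storage board, 344 x 94 mm, top 18 mm above the bench. Origin: centre of its foot, on the board's top; z up; y along the row to the left end.
- peg_4: fixed upright wooden dowel peg, 8 mm in diameter, 58 mm high, tip rounded; second from the right of the row of five seen from the robot (the next is 84.5 mm on). Round its foot a flush grey felt disc of 53 mm. It stands on the fixed storage board, 344 x 94 mm, top 18 mm above the bench. Origin: centre of its foot, on the board's top; z up; y along the row to the left end.
- peg_5: fixed upright wooden dowel peg, 8 mm in diameter, 58 mm high, tip rounded; right end of the row of five seen from the robot (the last). Round its foot a flush grey felt disc of 64 mm. It stands on the fixed storage board, 344 x 94 mm, top 18 mm above the bench. Origin: centre of its foot, on the board's top; z up; y along the row to the left end.

How it is judged:
By the outcome, as a careful person would: the job done as asked, in the order asked, and still so for the second after the job is handed in, with the robot touching nothing.
It also fails if it takes over 80 s, if anything falls off the work surface, if the arm or the gripper's body presses on something with over 40 N, if the wrist force passes 120 N, or if a joint passes its speed limit or range.

## Working session

There is one attempt and no reset: what is moved stays moved. The work goes in short steps, Python scripts to look and compute and a tool call to move; the robot and the scene stay as the last step left them, time stands still between calls to the robot, and variables do not carry over. Pictures are saved under pics/ and viewed, at most 14 in all, crops included, and the job is handed in when it is done.

Besides the shell and the picture viewer there is one more tool, called after "Request:" by a JSON object that holds its "name" and its "arguments". arm_command: Moves the arm, as the interface text tells. Its arguments: {"type":"object","properties":{"increments":{"type":"array"},"gripper":{"type":"number"},"newtons":{"type":"number"}},"required":["increments"]}

```bash
mkdir -p pics
cat > h.py <<'E'
from bench import manip
import numpy as np, cv2
def ray(cam,px,z,st=None):
    c=manip.calibration(cam)
    d=np.array([(px[0]-c["cx"])/c["fx"],(px[1]-c["cy"])/c["fy"],1.])
    if "mount" in c:
        M=np.array(c["mount"]);st=st or manip.get_state();R=np.array(st["eef_rot"])
        o=R@M[:3,3]+np.array(st["position"]);w=R@M[:3,:3]@d
    else:
        R=np.array(c["R"]);o=-R.T@np.array(c["t"]);w=R.T@d
    return o+w*(z-o[2])/w[2]
def snap(cam,fn):
    im=np.array(manip.snapshot(cam));cv2.imwrite("pics/"+fn,im[:,:,::-1]);return im
E
python3 - <<'E'
from h import *
snap("top","top0.png");snap("scene","scene0.png")
for n in ["top","scene"]:
    c=manip.calibration(n);R=np.array(c["R"]);print(n,(-R.T@np.array(c["t"])).round(3),R.round(2).tolist(),c["fx"])
for l,z in [("drum_26",.018),("drum_34",0),("drum_43",0),("drum_53",.018),("drum_64",.018)]+[(f"peg_{i}",.018) for i in range(1,6)]:
    for r in manip.mark_of("top",l)[:3]: print(l,round(r["p"],2),np.round(r["position"]),ray("top",r["position"],z).round(3))
s=manip.get_state();print(s["time"],np.round(s["eef_rot"],2).tolist(),s["gripper_width"])
E
```

```text
top [ 0.38  -0.107  0.896] [[-0.0, -1.0, -0.01], [-1.0, 0.0, -0.1], [0.1, 0.01, -1.0]] 492.7414392089382
scene [0.136 0.402 0.675] [[-0.81, -0.59, -0.0], [-0.42, 0.59, -0.69], [0.41, -0.56, -0.72]] 578.8834366370697
drum_26 0.9 [365. 215.] [ 0.524 -0.161  0.018]
drum_26 0.79 [330. 201.] [ 0.551 -0.097  0.018]
drum_26 0.68 [383. 287.] [ 0.395 -0.192  0.018]
drum_34 0.9 [365. 215.] [ 0.526 -0.162  0.   ]
drum_34 0.79 [330. 201.] [ 0.554 -0.097  0.   ]
drum_34 0.68 [383. 287.] [ 0.395 -0.194  0.   ]
drum_43 0.9 [365. 215.] [ 0.526 -0.162  0.   ]
drum_43 0.79 [330. 201.] [ 0.554 -0.097  0.   ]
drum_43 0.68 [383. 287.] [ 0.395 -0.194  0.   ]
drum_53 0.9 [365. 215.] [ 0.524 -0.161  0.018]
drum_53 0.79 [330. 201.] [ 0.551 -0.097  0.018]
drum_53 0.68 [383. 287.] [ 0.395 -0.192  0.018]
drum_64 0.9 [365. 215.] [ 0.524 -0.161  0.018]
drum_64 0.79 [330. 201.] [ 0.551 -0.097  0.018]
drum_64 0.68 [383. 287.] [ 0.395 -0.192  0.018]
peg_1 0.59 [450. 246.] [ 0.467 -0.312  0.018]
peg_1 0.56 [301. 191.] [ 0.568 -0.046  0.018]
peg_1 0.43 [327. 200.] [ 0.552 -0.093  0.018]
peg_2 0.59 [450. 246.] [ 0.467 -0.312  0.018]
peg_2 0.56 [301. 191.] [ 0.568 -0.046  0.018]
peg_2 0.43 [327. 200.] [ 0.552 -0.093  0.018]
peg_3 0.59 [450. 246.] [ 0.467 -0.312  0.018]
peg_3 0.56 [301. 191.] [ 0.568 -0.046  0.018]
peg_3 0.43 [327. 200.] [ 0.552 -0.093  0.018]
peg_4 0.59 [450. 246.] [ 0.467 -0.312  0.018]
peg_4 0.56 [301. 191.] [ 0.568 -0.046  0.018]
peg_4 0.43 [327. 200.] [ 0.552 -0.093  0.018]
peg_5 0.59 [450. 246.] [ 0.467 -0.312  0.018]
peg_5 0.56 [301. 191.] [ 0.568 -0.046  0.018]
peg_5 0.43 [327. 200.] [ 0.552 -0.093  0.018]
0.6 [[0.97, 0.26, 0.0], [0.26, -0.97, -0.0], [-0.0, 0.0, -1.0]] 0.08556468015868812
```

View pics/top0.png

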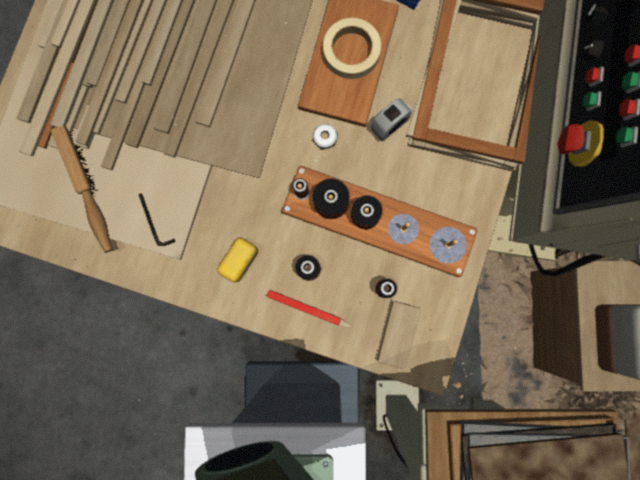

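View pics/scene0.png

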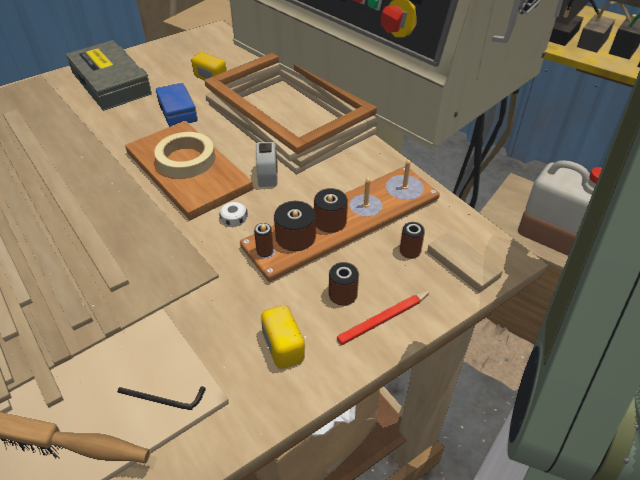

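Left to right the board has 26, 64 and 53, with pegs 4 and 5 free. The 43 (px 307,267) and the 34 (px 386,288) are loose. I'll work out the row yaw and the wrist camera geometry next.

Run:
```python
from h import *
c=manip.calibration("wrist");print(np.round(c["mount"],3).tolist(),c["fx"],c["cx"],c["cy"])
for n,p,z in [("p1 d26",(300,186.5),.068),("d64",(331,197),.068),("d53",(367,212),.068),("f4",(404,229),.018),("f5",(449,245),.018),("d43",(308,267),.05),("d34",(386.5,288),.05),("tape",(391,118),.05),("white",(324,135),.03)]:
    print(n,ray("top",p,z).round(3))
print(manip.get_state()["joints"])
```

```text
[[0.0, -0.966, -0.257, 0.065], [1.0, -0.0, 0.001, 0.001], [-0.001, -0.257, 0.966, 0.032], [0.0, 0.0, 0.0, 1.0]] 389.8642523906514 324.58629852845706 239.56050700987353
p1 d26 [ 0.566 -0.047  0.068]
d64 [ 0.547 -0.1    0.068]
d53 [ 0.521 -0.161  0.068]
f4 [ 0.498 -0.231  0.018]
f5 [ 0.469 -0.31   0.018]
d43 [ 0.429 -0.06   0.05 ]
d34 [ 0.393 -0.194  0.05 ]
tape [ 0.692 -0.207  0.05 ]
white [ 0.669 -0.088  0.03 ]
[-7.63163972e+01  1.83123615e+01  8.96393881e+01 -6.67424826e-04
  7.20434731e+01 -1.14674769e+00]
```

Request:
{"name": "arm_command", "arguments": {"increments": [[38,41,0,5.5],[76,82,0,11],[114,123,0,16.5],[152,164,0,22],[190,205,0,27.5]]}}

```text
time: 1.23
position: [0.3381, -0.3494, 0.405]
eef_rot: [[0.737, 0.675, 0.001], [0.675, -0.737, -0.001], [0.0, 0.001, -1.0]]
force: [0.6, -0.4, 0.2]
gripper_width: 0.0857
finger_force: 0.0
```

Request:
{"name": "arm_command", "arguments": {"increments": [[38,41,0,5.5],[76,82,0,11],[114,123,0,16.5],[152,164,0,22],[191,201,0,27.5]]}}

```text
time: 1.85
position: [0.5292, -0.1482, 0.405]
eef_rot: [[0.341, 0.94, 0.001], [0.94, -0.341, -0.0], [-0.0, 0.001, -1.0]]
force: [0.4, -0.7, 0.3]
gripper_width: 0.0859
finger_force: 0.0
```

Request:
{"name": "arm_command", "arguments": {"increments": [[0,0,0,0],[0,0,0,0],[0,0,0,0]]}}

```text
time: 2.22
position: [0.5274, -0.1507, 0.4048]
eef_rot: [[0.346, 0.938, -0.0], [0.938, -0.346, -0.0], [-0.0, -0.0, -1.0]]
force: [-1.0, -0.2, -1.1]
gripper_width: 0.0854
finger_force: 0.0
```

Run:
```python
from h import *
s=manip.get_state();im=snap("wrist","w1.png")
import pickle;pickle.dump(s,open("w1.pkl","wb"))
print(s["time"],np.round(s["position"],4),np.round(s["eef_rot"],3).tolist(),np.abs(s["qd"]).max())
for l in ["drum_64","peg_1"]:
    for r in manip.mark_of("wrist",l)[:7]: print(l,round(r["p"],2),np.round(r["position"],1),ray("wrist",r["position"],.018,s).round(4))
```

```text
2.225 [ 0.5274 -0.1507  0.4048] [[0.346, 0.938, -0.0], [0.938, -0.346, -0.0], [-0.0, -0.0, -1.0]] 0.23562645421307282
drum_64 0.81 [193.8 147.6] [ 0.4377 -0.0602  0.018 ]
drum_64 0.72 [325.5 220.4] [ 0.5244 -0.1626  0.018 ]
drum_64 0.68 [326.9  81. ] [ 0.5675 -0.0493  0.018 ]
peg_1 0.96 [325.8 369.8] [ 0.4701 -0.311   0.018 ]
peg_1 0.66 [326.6  79.7] [ 0.5676 -0.0483  0.018 ]
peg_1 0.6 [324.2 297. ] [ 0.4967 -0.2343  0.018 ]
peg_1 0.54 [326.5 148.7] [ 0.5478 -0.1019  0.018 ]
peg_1 0.43 [326.2 220.5] [ 0.525  -0.1629  0.018 ]
```

View pics/w1.png

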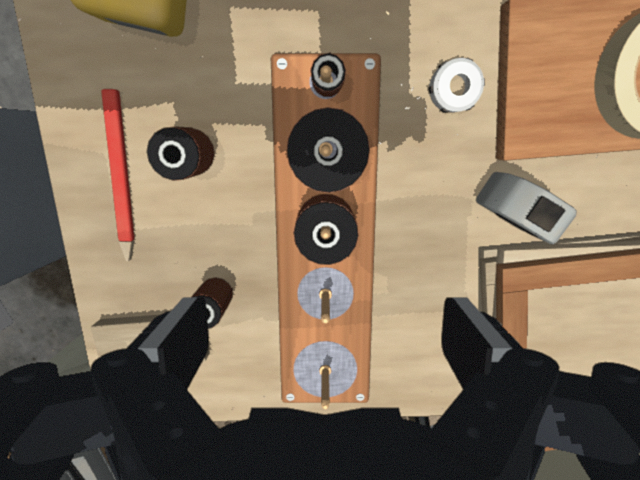

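The board row runs vertically at column ~327. The drum tops are d26 (327,72), d64 (328,150), d53 (326,233) and d43 (174,154). The felts are at (326,294) and (326,369).

Run:
```python
from h import *
import pickle;s=pickle.load(open("w1.pkl","rb"));im=cv2.imread("pics/w1.png")
g=im.max(2).astype(int);hsv=cv2.cvtColor(im,cv2.COLOR_BGR2HSV)
P={}
def fit(mask,seed,r):
    m=np.zeros_like(mask);cv2.circle(m,seed,r,1,-1);m=(mask&m).astype(np.uint8)
    cs,_=cv2.findContours(m,cv2.RETR_EXTERNAL,cv2.CHAIN_APPROX_NONE)
    c=max(cs,key=cv2.contourArea);return cv2.fitEllipse(cv2.convexHull(c))
dark=((g<52)).astype(np.uint8)
gry=((hsv[:,:,1]<75)&(g>90)).astype(np.uint8)
for n,m,seed,r,z in [("d26",dark,(327,73),22,.068),("d64",dark,(328,150),48,.068),("d53",dark,(326,233),36,.068),("f4",gry,(326,294),36,.018),("f5",gry,(325,369),40,.018),("d43",dark,(174,154),32,.05)]:
    e=fit(m,seed,r);P[n]=ray("wrist",e[0],z,s);print(n,np.round(e[0],1),np.round(e[1],1),P[n].round(4),"dia mm",np.round(np.array(e[1])/389.9*(s["position"][2]-.032-z)*1000,1))
b=[P[k] for k in ["d26","d64","d53","f4","f5"]]
print([round(float(np.linalg.norm((b[i+1]-b[i])[:2])*1000),1) for i in range(4)])
# rigid fit of row
S=np.array([0,56,120.5,194.5,279])/1000
for idx in ([0,1,2,3,4],[3,4]):
    X=np.array([b[i][:2] for i in idx]);d=np.polyfit(S[idx],X,1)[0];d/=np.linalg.norm(d);o=X.mean(0)-d*S[idx].mean()
    print("yaw",np.degrees(np.arctan2(d[1],d[0])));print((o+S[:,None]*d).round(4).tolist())
```

```text
d26 [327.6  74. ] [33.1 42.4] [ 0.5671 -0.0509  0.068 ] dia mm [25.8 33.2]
d64 [327.8 149.2] [80.8 82.6] [ 0.5488 -0.101   0.068 ] dia mm [63.1 64.6]
d53 [325.6 230.1] [62.5 67.2] [ 0.5253 -0.16    0.068 ] dia mm [48.9 52.6]
f4 [325. 293.] [52.2 56.2] [ 0.4989 -0.2306  0.018 ] dia mm [47.5 51.1]
f5 [324.9 368.8] [56.1 63.8] [ 0.4696 -0.3095  0.018 ] dia mm [51.1 58. ]
d43 [177.3 152.2] [54.1 59.4] [ 0.4337 -0.0617  0.05  ] dia mm [44.8 49.2]
[53.3, 63.5, 75.4, 84.2]
yaw -110.72459804918195
[[0.568, -0.0488], [0.5481, -0.1012], [0.5253, -0.1615], [0.4991, -0.2307], [0.4692, -0.3098]]
yaw -110.3814910685297
[[0.5667, -0.0481], [0.5472, -0.1006], [0.5247, -0.1611], [0.499, -0.2305], [0.4695, -0.3097]]
```

Request:
{"name": "arm_command", "arguments": {"increments": [[10,25,-45,0],[21,50,-90,0],[21,50,-145,0],[21,50,-190,0],[21,50,-203,0]]}}

```text
time: 3.0
position: [0.548, -0.1001, 0.1994]
eef_rot: [[0.346, 0.938, -0.005], [0.938, -0.346, 0.001], [-0.001, -0.005, -1.0]]
force: [0.3, 0.4, -0.0]
gripper_width: 0.0857
finger_force: 0.0
```

Request:
{"name": "arm_command", "arguments": {"increments": [[0,0,0,0],[0,0,0,0],[0,0,0,0],[0,0,0,0],[0,0,0,0]], "gripper": -1, "newtons": 40}}

```text
time: 3.62
position: [0.5497, -0.1, 0.2032]
eef_rot: [[0.345, 0.939, 0.003], [0.939, -0.345, -0.001], [0.0, 0.003, -1.0]]
force: [-0.8, -0.1, 6.9]
gripper_width: 0.0619
finger_force: 46.7
```

Request:
{"name": "arm_command", "arguments": {"increments": [[0,0,0,0],[0,0,0,0],[0,0,0,0]]}}

```text
time: 4.0
position: [0.5497, -0.1, 0.2032]
eef_rot: [[0.345, 0.939, 0.003], [0.939, -0.345, -0.001], [0.0, 0.003, -1.0]]
force: [-1.2, -0.9, 6.7]
gripper_width: 0.0623
finger_force: 46.7
```

Request:
{"name": "arm_command", "arguments": {"increments": [[0,0,10,0],[0,0,30,0],[0,0,55,0],[0,0,78,0],[0,0,85,0]]}}

```text
time: 4.62
position: [0.5493, -0.0998, 0.2883]
eef_rot: [[0.345, 0.939, 0.003], [0.939, -0.345, -0.001], [0.0, 0.003, -1.0]]
force: [-0.1, -0.1, -2.2]
gripper_width: 0.0619
finger_force: 45.9
```

Request:
{"name": "arm_command", "arguments": {"increments": [[-12,-32,0,0],[-28,-76,0,0],[-46,-120,0,0],[-64,-168,0,0],[-79,-209,0,0]]}}

```text
time: 5.25
position: [0.4691, -0.3102, 0.286]
eef_rot: [[0.345, 0.939, -0.001], [0.939, -0.345, 0.001], [0.0, -0.001, -1.0]]
force: [0.2, 0.1, -1.5]
gripper_width: 0.062
finger_force: 45.8
```

Request:
{"name": "arm_command", "arguments": {"increments": [[0,0,0,0],[0,0,0,0]]}}

```text
time: 5.5
position: [0.4699, -0.3084, 0.2861]
eef_rot: [[0.345, 0.938, -0.001], [0.938, -0.345, 0.001], [0.001, -0.002, -1.0]]
force: [-0.2, 0.2, -2.0]
gripper_width: 0.0619
finger_force: 45.8
```

Run:
```python
from h import *
s=manip.get_state();snap("wrist","w2.png");a=snap("scene","s2.png");cv2.imwrite("pics/s2c.png",cv2.resize(a[60:310,220:540,::-1],(768,600)))
print(s["time"],np.round(s["position"],4),s["gripper_width"],s["finger_force"],s["force"])
```

```text
5.5 [ 0.4699 -0.3084  0.2861] 0.06186842463172035 45.788952574075665 [-0.24374218  0.16233409 -1.97606772]
```

View pics/s2c.png

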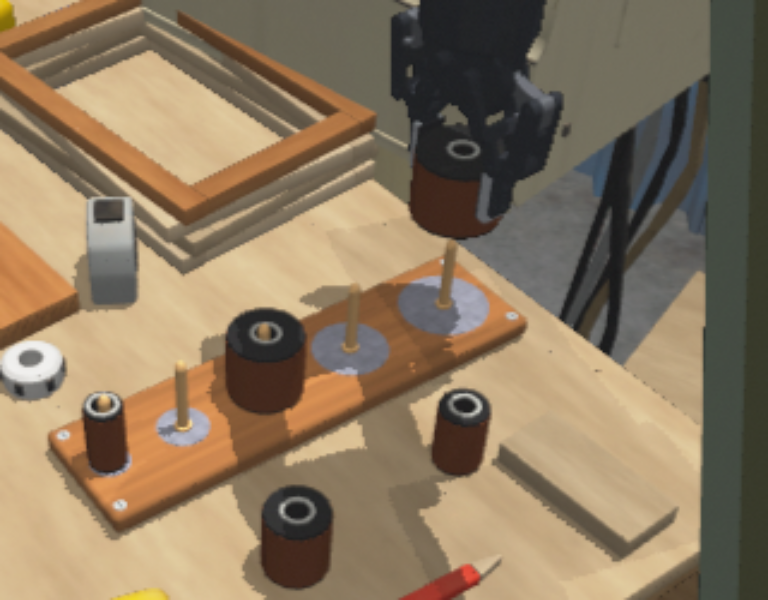

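View pics/w2.png

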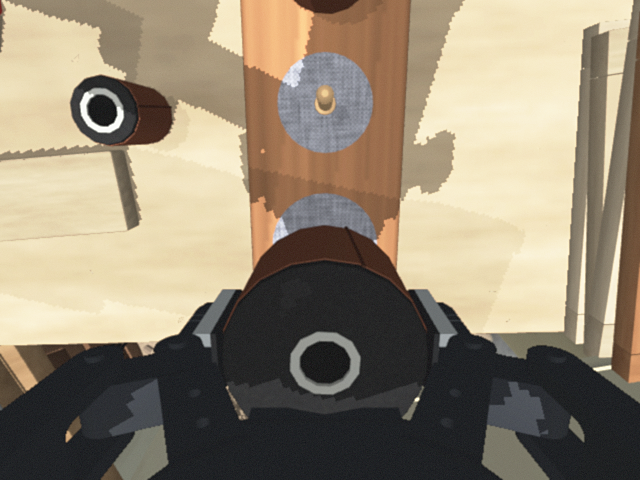

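The wrist view shows the drum held upright, with its bore centre at (325,362). Felt 4 is at (325,103) and the top of drum 34 at (102,110).

Run:
```python
from h import *
for n,p,z in [("bore64",(325,362),.151),("felt4",(325.5,102.5),.018),("felt5top",(325.5,194),.018),("d34",(102,110),.05)]: print(n,ray("wrist",p,z).round(4))
```

```text
bore64 [ 0.4702 -0.3094  0.151 ]
felt4 [ 0.4995 -0.2304  0.018 ]
felt5top [ 0.4814 -0.2799  0.018 ]
d34 [ 0.3925 -0.1977  0.05  ]
```

Request:
{"name": "arm_command", "arguments": {"increments": [[0,0,-20,0],[0,0,-40,0],[0,0,-60,0],[0,0,-75,0],[0,0,-82,0]]}}

```text
time: 6.22
position: [0.4704, -0.3081, 0.2039]
eef_rot: [[0.344, 0.939, -0.001], [0.939, -0.344, 0.001], [0.0, -0.001, -1.0]]
force: [0.5, 0.4, -2.1]
gripper_width: 0.0618
finger_force: 45.8
```

Request:
{"name": "arm_command", "arguments": {"increments": [[0,0,-1,0],[0,0,-1.5,0],[0,0,-1.5,0]]}}

```text
time: 6.6
position: [0.4703, -0.309, 0.2038]
eef_rot: [[0.345, 0.939, 0.001], [0.939, -0.345, -0.001], [-0.0, 0.001, -1.0]]
force: [-0.1, 0.4, -1.3]
gripper_width: 0.0619
finger_force: 45.7
```

Request:
{"name": "arm_command", "arguments": {"increments": [[0,0,-1,0],[0,0,-2,0],[0,0,-2,0]]}}

```text
time: 6.98
position: [0.4702, -0.309, 0.2032]
eef_rot: [[0.345, 0.939, 0.001], [0.939, -0.345, -0.001], [-0.0, 0.002, -1.0]]
force: [-3.4, 1.6, 10.5]
gripper_width: 0.062
finger_force: 47.1
```

Seated. I'll release, rise and move to drum 53 at peg 3, which is +55, +147 from here.

Request:
{"name": "arm_command", "arguments": {"increments": [[0,0,0,0],[0,0,0,0],[0,0,0,0],[0,0,0,0]], "gripper": 1}}

```text
time: 7.48
position: [0.4702, -0.3089, 0.2011]
eef_rot: [[0.345, 0.939, -0.0], [0.939, -0.345, 0.0], [0.0, -0.0, -1.0]]
force: [-1.0, 0.6, 0.3]
gripper_width: 0.0852
finger_force: 0.0
```

Request:
{"name": "arm_command", "arguments": {"increments": [[0,0,25,0],[0,0,60,0],[0,0,95,0],[14,36,95,0],[32,84,95,0]]}}

```text
time: 8.1
position: [0.5023, -0.2247, 0.2968]
eef_rot: [[0.347, 0.938, 0.002], [0.938, -0.347, -0.001], [-0.0, 0.002, -1.0]]
force: [1.0, -0.6, 0.1]
gripper_width: 0.0852
finger_force: 0.0
```

Request:
{"name": "arm_command", "arguments": {"increments": [[23,64,0,0],[23,64,-30,0],[23,64,-65,0],[23,64,-90,0],[23,64,-93,0]]}}

```text
time: 8.72
position: [0.5246, -0.1606, 0.2015]
eef_rot: [[0.345, 0.939, -0.004], [0.939, -0.345, 0.001], [-0.0, -0.004, -1.0]]
force: [0.1, 0.3, 0.3]
gripper_width: 0.0851
finger_force: 0.0
```

Request:
{"name": "arm_command", "arguments": {"increments": [[0,0,0,0],[0,0,0,0],[0,0,0,0],[0,0,0,0],[0,0,0,0]], "gripper": -1}}

```text
time: 9.35
position: [0.5256, -0.1611, 0.2047]
eef_rot: [[0.345, 0.939, 0.003], [0.939, -0.345, -0.001], [0.0, 0.003, -1.0]]
force: [0.4, -0.4, 6.3]
gripper_width: 0.052
finger_force: 42.4
```

Request:
{"name": "arm_command", "arguments": {"increments": [[0,0,0,0],[0,0,0,0],[0,0,0,0]]}}

```text
time: 9.72
position: [0.5256, -0.1611, 0.2047]
eef_rot: [[0.345, 0.939, 0.003], [0.939, -0.345, -0.001], [0.0, 0.003, -1.0]]
force: [-1.3, 0.2, 6.9]
gripper_width: 0.052
finger_force: 42.4
```

Request:
{"name": "arm_command", "arguments": {"increments": [[0,0,10,0],[0,0,30,0],[0,0,55,0],[0,0,78,0],[0,0,83,0]]}}

```text
time: 10.35
position: [0.5254, -0.1609, 0.288]
eef_rot: [[0.345, 0.939, 0.003], [0.939, -0.345, -0.001], [0.0, 0.003, -1.0]]
force: [-0.5, -0.3, -1.3]
gripper_width: 0.0521
finger_force: 42.2
```

Request:
{"name": "arm_command", "arguments": {"increments": [[-8,-20,0,0],[-18,-47,0,0],[-26,-70,0,0],[-26,-70,0,0],[-26,-70,0,0]]}}

```text
time: 10.98
position: [0.4991, -0.2304, 0.2857]
eef_rot: [[0.345, 0.939, -0.001], [0.939, -0.345, 0.001], [0.001, -0.001, -1.0]]
force: [-0.5, 1.4, -1.3]
gripper_width: 0.052
finger_force: 42.2
```

Run:
```python
from h import *
s=manip.get_state();im=snap("wrist","w3.png")
print(s["time"],np.round(s["position"],4),s["gripper_width"],s["force"])
c=im[200:480,180:480].max(2);m=((im.min(2)>95)&(im.max(2).astype(int)-im.min(2)<30)).astype(np.uint8)
m[:320]=0;m[:,:270]=0;m[:,380:]=0;m[410:]=0
cs,_=cv2.findContours(m,cv2.RETR_EXTERNAL,cv2.CHAIN_APPROX_NONE)
k=max(cs,key=cv2.contourArea);e=cv2.fitEllipse(k);print(e,ray("wrist",e[0],s["position"][2]-.187+.05).round(4))
```

```text
10.975 [ 0.4991 -0.2304  0.2857] 0.051967910311203167 [-0.45512766  1.39464566 -1.33317816]
((324.5977478027344, 361.1670227050781), (61.10880661010742, 68.50259399414062), 89.67393493652344) [ 0.4986 -0.2325  0.1487]
```

Request:
{"name": "arm_command", "arguments": {"increments": [[0.5,1.5,-20,0],[0.5,1.5,-40,0],[0.5,1.5,-60,0],[0.5,1.5,-75,0],[0.5,1.5,-81,0]]}}

```text
time: 11.65
position: [0.4996, -0.2288, 0.2046]
eef_rot: [[0.344, 0.939, -0.002], [0.939, -0.344, 0.001], [0.0, -0.002, -1.0]]
force: [-9.1, 5.1, 38.8]
gripper_width: 0.0519
finger_force: 46.0
```

Request:
{"name": "arm_command", "arguments": {"increments": [[0,0,-1,0],[0,0,-2,0],[0,0,-2,0]]}}

```text
time: 12.02
position: [0.4998, -0.2291, 0.2047]
eef_rot: [[0.345, 0.939, 0.001], [0.939, -0.345, -0.0], [0.0, 0.001, -1.0]]
force: [-3.1, 1.8, 7.2]
gripper_width: 0.0521
finger_force: 42.8
```

Request:
{"name": "arm_command", "arguments": {"increments": [[0,0,0,0],[0,0,0,0],[0,0,0,0],[0,0,0,0]], "gripper": 1}}

```text
time: 12.52
position: [0.4997, -0.2294, 0.2031]
eef_rot: [[0.345, 0.939, 0.0], [0.939, -0.345, -0.0], [-0.0, 0.0, -1.0]]
force: [-0.6, 0.9, 0.3]
gripper_width: 0.0856
finger_force: 0.0
```

Request:
{"name": "arm_command", "arguments": {"increments": [[0,0,25,0],[0,0,60,0],[0,0,97,0],[-18,44,97,0],[-36,88,97,0]]}}

```text
time: 13.15
position: [0.4632, -0.1407, 0.3006]
eef_rot: [[0.346, 0.938, 0.001], [0.938, -0.346, -0.0], [0.0, 0.001, -1.0]]
force: [-0.2, 1.1, -0.8]
gripper_width: 0.0854
finger_force: 0.0
```

Request:
{"name": "arm_command", "arguments": {"increments": [[-18,44,0,0],[-33,80,0,0],[-33,80,0,0],[-33,80,0,0]]}}

```text
time: 13.65
position: [0.4311, -0.0616, 0.3005]
eef_rot: [[0.344, 0.939, 0.001], [0.939, -0.344, -0.001], [-0.0, 0.001, -1.0]]
force: [0.9, -0.2, -0.6]
gripper_width: 0.0857
finger_force: 0.0
```

Run:
```python
from h import *
s=manip.get_state();im=snap("wrist","w4.png")
print(s["time"],np.round(s["position"],4),s["gripper_width"])
for r in manip.mark_of("wrist","drum_43")[:3]: print(r,ray("wrist",r["position"],0,s).round(4))
for r in manip.boxes_of("wrist","drum_43")[:3]: print(r)
m=((im.min(2)>95)&(im.max(2).astype(int)-im.min(2)<30)).astype(np.uint8)
cs,_=cv2.findContours(m,cv2.RETR_EXTERNAL,cv2.CHAIN_APPROX_NONE)
for k in cs:
    if cv2.contourArea(k)>300:
        e=cv2.fitEllipse(k);print(np.round(e[0],1),np.round(e[1],1),ray("wrist",e[0],.05,s).round(4))
```

```text
13.65 [ 0.4311 -0.0616  0.3005] 0.08572265923201453
{'position': [335.9, 400.6], 'p': 0.96} [ 0.3918 -0.1977  0.    ]
{'position': [522.4, 143.5], 'p': 0.84} [ 0.5768 -0.0522  0.    ]
{'position': [323.2, 229.3], 'p': 0.77} [ 0.431  -0.0616  0.    ]
{'extent': [287.4, 197.0, 357.4, 281.4], 'p': 0.94}
{'extent': [314.1, 383.9, 359.1, 415.3], 'p': 0.72}
{'extent': [503.5, 118.6, 592.4, 174.1], 'p': 0.67}
[504.6 309.5] [33.1 59.9] [ 0.5218 -0.1359  0.05  ]
[318.6 249.5] [35.3 36.9] [ 0.4285 -0.0609  0.05  ]
[506.5 231.2] [46.3 54.4] [ 0.5343 -0.0881  0.05  ]
[569.6 146.3] [39.8 46.5] [ 0.5778 -0.0531  0.05  ]
[48.3 73.2] [114.5 166.5] [0.3296 0.0774 0.05  ]
```

View pics/w4.png

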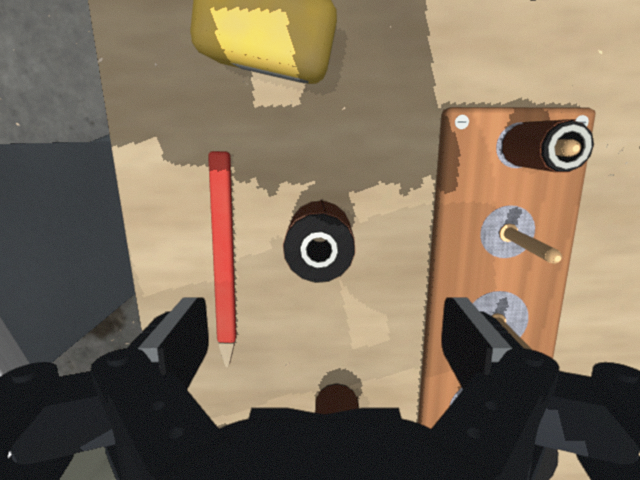

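Request:
{"name": "arm_command", "arguments": {"increments": [[-1.5,0.5,-40,0],[-1.5,0.5,-85,0],[-1.5,0.5,-105,0],[-1.5,0.5,-111,0],[-1.5,0.5,-111,0]]}}

```text
time: 14.42
position: [0.4296, -0.0613, 0.1893]
eef_rot: [[0.346, 0.938, 0.0], [0.938, -0.346, -0.0], [-0.0, 0.0, -1.0]]
force: [-1.2, -0.7, -0.2]
gripper_width: 0.0855
finger_force: 0.0
```

Request:
{"name": "arm_command", "arguments": {"increments": [[0,0,0,0],[0,0,0,0],[0,0,0,0],[0,0,0,0],[0,0,0,0]], "gripper": -1}}

```text
time: 15.05
position: [0.4293, -0.0609, 0.1902]
eef_rot: [[0.345, 0.939, 0.002], [0.939, -0.345, -0.0], [0.0, 0.002, -1.0]]
force: [-1.3, 0.1, 5.8]
gripper_width: 0.0425
finger_force: 40.1
```

Request:
{"name": "arm_command", "arguments": {"increments": [[0,0,0,0],[0,0,0,0],[0,0,0,0]]}}

```text
time: 15.42
position: [0.4293, -0.0609, 0.1902]
eef_rot: [[0.345, 0.939, 0.002], [0.939, -0.345, -0.0], [0.0, 0.002, -1.0]]
force: [-0.9, 0.6, 5.7]
gripper_width: 0.0423
finger_force: 40.1
```

Request:
{"name": "arm_command", "arguments": {"increments": [[0,0,12,0],[0,0,40,0],[0,0,75,0],[0,0,98,0],[0,0,103,0]]}}

```text
time: 16.05
position: [0.4294, -0.0609, 0.2941]
eef_rot: [[0.345, 0.939, 0.004], [0.939, -0.345, -0.001], [0.001, 0.004, -1.0]]
force: [-0.3, -0.6, -0.2]
gripper_width: 0.0422
finger_force: 40.8
```

Request:
{"name": "arm_command", "arguments": {"increments": [[25,-26,0,0],[60,-63,0,0],[88,-92,0,0],[96,-100,0,0],[96,-100,0,0]]}}

```text
time: 16.68
position: [0.5248, -0.1608, 0.2913]
eef_rot: [[0.345, 0.938, -0.002], [0.938, -0.345, 0.001], [0.0, -0.002, -1.0]]
force: [-0.3, 0.1, -1.5]
gripper_width: 0.0423
finger_force: 40.9
```

```bash
cat > bore.py <<'E'
from h import *
import sys
off=float(sys.argv[1])
s=manip.get_state();im=snap("wrist",sys.argv[2])
print(s["time"],np.round(s["position"],4),s["gripper_width"],np.round(s["force"],1))
m=((im.min(2)>95)&(im.max(2).astype(int)-im.min(2)<30)).astype(np.uint8)
m[:310]=0;m[:,:270]=0;m[:,380:]=0;m[415:]=0
cs,_=cv2.findContours(m,cv2.RETR_EXTERNAL,cv2.CHAIN_APPROX_NONE)
k=max(cs,key=cv2.contourArea);e=cv2.fitEllipse(k);print(e,ray("wrist",e[0],s["position"][2]-off+.05,s).round(4))
E
python3 bore.py .190 w5.png
```

```text
16.675 [ 0.5248 -0.1608  0.2913] 0.04229651327619882 [-0.3  0.1 -1.5]
((324.60693359375, 349.00396728515625), (59.800323486328125, 66.71971130371094), 90.53956604003906) [ 0.5248 -0.1608  0.1513]
```

Request:
{"name": "arm_command", "arguments": {"increments": [[0,0,-20,0],[0,0,-45,0],[0,0,-65,0],[0,0,-76,0],[0,0,-80,0]]}}

```text
time: 17.35
position: [0.5247, -0.1602, 0.212]
eef_rot: [[0.344, 0.939, -0.001], [0.939, -0.344, 0.0], [0.0, -0.001, -1.0]]
force: [0.6, 0.2, -0.3]
gripper_width: 0.0424
finger_force: 40.9
```

Request:
{"name": "arm_command", "arguments": {"increments": [[0,0,-1,0],[0,0,-2,0],[0,0,-3,0],[0,0,-3,0]]}}

```text
time: 17.85
position: [0.5252, -0.1609, 0.2094]
eef_rot: [[0.345, 0.939, 0.0], [0.939, -0.345, -0.0], [0.0, 0.0, -1.0]]
force: [-0.1, 0.3, -1.0]
gripper_width: 0.0424
finger_force: 40.9
```

Request:
{"name": "arm_command", "arguments": {"increments": [[0,0,-1,0],[0,0,-2,0],[0,0,-2,0]]}}

```text
time: 18.23
position: [0.5252, -0.1609, 0.2082]
eef_rot: [[0.345, 0.939, 0.001], [0.939, -0.345, -0.0], [-0.0, 0.001, -1.0]]
force: [-2.0, 0.2, 6.6]
gripper_width: 0.0421
finger_force: 41.5
```

Request:
{"name": "arm_command", "arguments": {"increments": [[0,0,0,0],[0,0,0,0],[0,0,0,0],[0,0,0,0]], "gripper": 1}}

```text
time: 18.73
position: [0.5252, -0.1609, 0.2071]
eef_rot: [[0.345, 0.939, -0.0], [0.939, -0.345, 0.0], [-0.0, -0.0, -1.0]]
force: [0.1, 0.8, -0.6]
gripper_width: 0.0852
finger_force: 0.0
```

Request:
{"name": "arm_command", "arguments": {"increments": [[0,0,25,0],[0,0,60,0],[0,0,90,0],[-45,-12,90,0],[-95,-26,90,0]]}}

```text
time: 19.35
position: [0.4295, -0.187, 0.2975]
eef_rot: [[0.343, 0.939, 0.001], [0.939, -0.343, -0.001], [-0.0, 0.001, -1.0]]
force: [-0.0, -1.4, 0.5]
gripper_width: 0.0854
finger_force: 0.0
```

Request:
{"name": "arm_command", "arguments": {"increments": [[-38,-11,0,0],[-38,-11,-40,0],[-38,-11,-80,0],[-38,-11,-102,0],[-38,-11,-107,0]]}}

```text
time: 19.98
position: [0.3918, -0.1977, 0.1891]
eef_rot: [[0.345, 0.939, -0.003], [0.939, -0.345, 0.001], [0.0, -0.003, -1.0]]
force: [0.3, -0.2, -0.3]
gripper_width: 0.0858
finger_force: 0.0
```

Request:
{"name": "arm_command", "arguments": {"increments": [[0,0,0,0],[0,0,0,0],[0,0,0,0],[0,0,0,0],[0,0,0,0]], "gripper": -1}}

```text
time: 20.6
position: [0.3924, -0.198, 0.1913]
eef_rot: [[0.345, 0.939, 0.002], [0.939, -0.345, -0.001], [-0.0, 0.002, -1.0]]
force: [-1.7, 0.1, 5.6]
gripper_width: 0.033
finger_force: 39.5
```

Request:
{"name": "arm_command", "arguments": {"increments": [[0,0,0,0],[0,0,0,0],[0,0,0,0]]}}

```text
time: 20.98
position: [0.3924, -0.198, 0.1913]
eef_rot: [[0.345, 0.939, 0.002], [0.939, -0.345, -0.001], [-0.0, 0.002, -1.0]]
force: [-0.9, 0.1, 6.4]
gripper_width: 0.0332
finger_force: 39.5
```

Request:
{"name": "arm_command", "arguments": {"increments": [[0,0,12,0],[0,0,40,0],[0,0,75,0],[0,0,98,0],[0,0,103,0]]}}

```text
time: 21.6
position: [0.3924, -0.198, 0.2952]
eef_rot: [[0.345, 0.939, 0.004], [0.939, -0.345, -0.002], [-0.001, 0.004, -1.0]]
force: [0.2, -1.0, -0.7]
gripper_width: 0.033
finger_force: 39.9
```

Request:
{"name": "arm_command", "arguments": {"increments": [[28,17,0,0],[70,44,0,0],[115,72,0,0],[145,91,0,0],[155,97,0,0]]}}

```text
time: 22.22
position: [0.5482, -0.0997, 0.2922]
eef_rot: [[0.343, 0.939, -0.001], [0.939, -0.343, 0.0], [-0.0, -0.001, -1.0]]
force: [-0.5, -0.7, -1.2]
gripper_width: 0.0329
finger_force: 39.9
```

Request:
{"name": "arm_command", "arguments": {"increments": [[0,0,0,0],[0,0,0,0]]}}

```text
time: 22.48
position: [0.546, -0.1015, 0.2929]
eef_rot: [[0.346, 0.938, -0.002], [0.938, -0.346, -0.0], [-0.001, -0.002, -1.0]]
force: [0.3, -0.3, -0.5]
gripper_width: 0.0333
finger_force: 39.9
```

```bash
python3 bore.py .191 w6.png
```

```text
22.475 [ 0.546  -0.1015  0.2929] 0.03328767878957023 [ 0.3 -0.3 -0.5]
((324.6168212890625, 346.0912780761719), (59.20685958862305, 65.9957275390625), 90.30033874511719) [ 0.5462 -0.1011  0.1519]
```

Request:
{"name": "arm_command", "arguments": {"increments": [[1,0,-20,0],[1,0,-45,0],[1,0,-65,0],[1,0,-77,0],[1,0,-81,0]]}}

```text
time: 23.15
position: [0.5477, -0.1012, 0.2119]
eef_rot: [[0.345, 0.938, -0.001], [0.938, -0.345, 0.0], [-0.0, -0.001, -1.0]]
force: [-0.0, 0.2, -0.0]
gripper_width: 0.0331
finger_force: 39.9
```

Request:
{"name": "arm_command", "arguments": {"increments": [[0,0,-1,0],[0,0,-2,0],[0,0,-3,0],[0,0,-3,0]]}}

```text
time: 23.65
position: [0.5482, -0.1008, 0.2094]
eef_rot: [[0.345, 0.939, 0.0], [0.939, -0.345, -0.0], [0.0, 0.0, -1.0]]
force: [-0.1, -0.2, -1.4]
gripper_width: 0.0334
finger_force: 39.9
```

Request:
{"name": "arm_command", "arguments": {"increments": [[0,0,-1,0],[0,0,-1.5,0],[0,0,-1.5,0]]}}

```text
time: 24.02
position: [0.5482, -0.1008, 0.2093]
eef_rot: [[0.345, 0.939, 0.001], [0.939, -0.345, -0.0], [0.0, 0.001, -1.0]]
force: [-2.4, 1.8, 10.0]
gripper_width: 0.0334
finger_force: 40.8
```

Seated. I'll release, move clear and check.

Request:
{"name": "arm_command", "arguments": {"increments": [[0,0,0,0],[0,0,0,0],[0,0,0,0],[0,0,0,0]], "gripper": 1}}

```text
time: 24.52
position: [0.5482, -0.1009, 0.2075]
eef_rot: [[0.345, 0.939, -0.0], [0.939, -0.345, 0.0], [-0.0, -0.0, -1.0]]
force: [0.1, -0.7, -0.3]
gripper_width: 0.0854
finger_force: 0.0
```

Request:
{"name": "arm_command", "arguments": {"increments": [[0,0,25,0],[0,0,60,0],[0,0,100,0],[0,0,150,0],[0,0,195,0]]}}

```text
time: 25.15
position: [0.548, -0.1008, 0.4044]
eef_rot: [[0.345, 0.939, 0.001], [0.939, -0.345, -0.0], [0.0, 0.001, -1.0]]
force: [0.9, -0.6, 0.7]
gripper_width: 0.0858
finger_force: 0.0
```

Request:
{"name": "arm_command", "arguments": {"increments": [[-20,-49,0,0],[-20,-49,0,0],[-20,-49,0,0]]}}

```text
time: 25.52
position: [0.528, -0.1498, 0.4024]
eef_rot: [[0.346, 0.938, -0.001], [0.938, -0.346, 0.001], [0.0, -0.001, -1.0]]
force: [-1.1, -0.7, -0.1]
gripper_width: 0.0854
finger_force: 0.0
```

Run:
```python
from h import *
w=snap("wrist","w7.png");a=snap("scene","s7.png")
cv2.imwrite("pics/f.png",np.hstack([cv2.resize(w[:,:,::-1],(400,300)),cv2.resize(a[100:340,200:460,::-1],(400,300))]))
```

```text
(no output)
```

View pics/f.png

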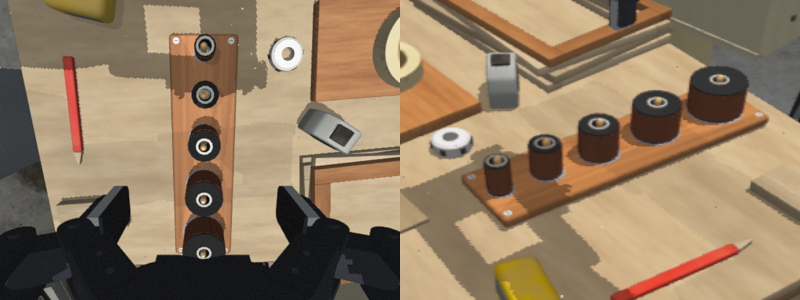

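All five drums stand upright and seated in order of size, each with its peg tip showing in the bore, and the gripper is clear.

```bash
python3 -c "
from bench import manip
print(manip.job_done())"
```

```text
the job is handed in; nothing more can be done
None
```

All five drums are on their pegs in order of size, smallest at the left and largest at the right, upright and seated on the board; the job was handed in at about 26 s, and the hand-in gave no verdict.

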